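# Seat a tube block on the block heater and hold a contact thermometer on its check spot

## Robot

A 6-joint arm with a two-finger parallel gripper is mounted at the origin on a cart in front of the work surface, level with it; the furniture and walls round the work are solid. World frame = base frame: x ahead of the robot, y to its left, z up, the work surface at z = 0. Lengths are in m, angles in rad, forces in N, time in s.
With the tool pointing down it reaches from about 0.35 to 0.775 m from the base axis. Payload 5.5 kg.
Tool frame: the origin (TCP) lies where the fingers leave the gripper's body, on its centre line; the fingertips stand env.tip_reach ahead of it and the grasp point (between the pads) lies 54 mm ahead of it (env.tip_reach is the distance from the TCP to the fingertips, in m); z points along the fingers, y is the line along which they close (so a half turn about z gives the same grasp; the last joint's range is limited). The gripper opens to 85 mm and grips with 20 to 120 N. Pads are 22 mm wide; open, the fingers measure 114 mm over their backs; the gripper's body (76 mm by 85 mm) begins 54 mm behind the grasp point. The pads swing forward as they close: fully open they stand 13 mm farther back than shut.
Start: joints at [1.06, 0.313, 0.046, 1.304, 0, 1.431], TCP at [0.208, 0.536, 0.304] pointing down, gripper open.
Joint ranges: [-2.76, 2.76], [-0.86, 1.69], [-1.03, 1.26], [-2.2, 2.34], [-1.47, 1.5], [-3.14, 3.14]. Speed limits (rad/s): [2.57, 2.57, 3.14, 3.14, 3.14, 3.14].

## Interface

Orientations are given as a unit quaternion [w, x, y, z].
In Python, from workcell import status, optics, hand_in, env gives the robot as it stands.
- The arm moves only by the shell command python3 -m handwheel 'ROWS' [FORCE]. ROWS is a JSON object whose one key "deltas" holds a list of rows, each a list of 5 numbers: the opening, from -1 (shut) to 1 (fully open), then the shift along the tool's x, y, z in units of 40 mm (1.0 is 40 mm), then the turn about the tool's z in units of 10 degrees (1.0 is 10 degrees). In form: {"deltas": [[jaw, x, y, z, roll], ...]}. A call has 1 to 20 rows; each row shifts and turns the commanded pose from where the row before left it, along the tool's axes as they then stand; what a row does not reach is not made up. A row lasts 1/8 s, in which the tool goes at most 62.5 mm and 10.7 degrees, less where a joint would pass 70% of its speed; a pose out of reach is approached as far as the arm can. A call is refused whole if a number of a shift passes 1 or a number of a turn 1, either way. A call with a gripper value outside its range is refused whole. The fingers move at their own pace and stop on an object; FORCE is the grip in N (left out, the last holds). Time passes only in rows, so rows that do not move let the fingers close. It gives the time, the measured TCP pose, the force, the opening and the grip force at its end, in the units of the state.
- status.get_state(): the state, without advancing time (a new reading comes with each control period).
- optics.read_camera(name): name is "side" or "top"; returns a dict with "frame" (400x640x3 uint8, red, green, blue), "depth" (400x640 float32, m along the optical axis (not along the pixel's ray), 0 where there is no reading), "vfov" (degrees; the focal length in pixels is half the picture's height over the tangent of half this angle, whatever the lens; pixels are square), "cx", "cy" (the principal point, pixels), "k1" (the pictures are not rectified: a ray, as slopes to the right and down, at radius r is drawn at 1 + k1 r^2 times it, then the intrinsics apply), "origin" and "attitude" of the camera in the world. Camera axes: x right, y down, z forward; pixel columns grow to the right and rows downward; lengths in m; the calibration is good to about 2 mm. A picture is of the moment at which its call begins.
- hand_in(): hands the job in; it is judged then, once.
The state is a dict: "clock": time; "joint_pos": joint angles; "qvel": joint speeds; "tau": joint torques, N m; "tcp_pos": TCP position; "orientation": TCP orientation; "wrist_force": force on the tool from outside, world axes, zero at the start; "ft_torque": the same for the moment, N m; "finger_gap": finger opening in m; "grip_force": force on a finger pad.
Only numpy, scipy, OpenCV 4.12 (cv2) and the standard library are available. Lean on these libraries where they do the work, as an engineer would, in place of code of your own. Each camera call takes 0.05 s, during which the arm holds its last target. There are 200 camera calls.

## Task

Fit the aluminium tube block onto the block heater so that both locating pins enter the holes in its underside and it lies flat on the plate, and let go of it. Then take the contact thermometer out of its stand and hold it upright with its sprung tip inside the ring engraved on top of the block, pressing lightly so that the tip is pushed about halfway in, and finish while still holding it there. Leave the timer, the marker and the beaker where they are.

Things in the scene. Friction and masses are not known exactly. Their poses are not given: they have to be found in the camera images.
- block: loose aluminium tube block, 64 x 100 x 46 mm (x, y, z), about 0.65 kg, on the worktop. Origin: centre of its underside, z up. Top: seven 14 mm wells in two rows, an engraved ring in the eighth place (corner -x, +y), a bow handle over the middle along y. Underside: two holes, 11 mm wide, 16 mm deep, 2 mm chamfers, at x = 0, y = +-36 mm. It fits the heater either way round (half a turn).
- block_handle (a point): centre of the block's handle bar, 80.5 mm above the block's underside. The bar is 10 mm wide (block x), 62 mm long (block y), 9 mm high, on two 7 mm posts at block y = +25 and -25 mm; 30 mm free height between bar and block top.
- check_spot (a point): centre of the engraved ring (20 mm outside diameter) on the block's flat top face, at block x = -18, y = +36, z = 46 mm.
- heater: block heater fixed to the worktop, 171 x 128 mm (x, y), origin under its middle, its sloping control panel with display towards its -x. On its top, at heater x = +20 mm, lies an 82 x 112 mm aluminium plate whose upper face is 58 mm above the worktop.
- heater_seat (a point): centre of the plate's upper face, midway between the two locating pins, where the block's origin comes when seated. Pins: 8 mm diameter, 14 mm tall with tapered tops, at heater y = +36 and -36 mm from this point.
- stand: fixed stand of the thermometer: an upright tube, 34 mm outside, 18 mm bore, on a 60 mm round foot; origin under its centre, rim 85 mm above the worktop, open at the top.
- probe: loose contact thermometer, 0.14 kg, upright in the stand. Origin: centre of the underside of its 30 mm collar, which rests on the stand's rim; z runs up the handle. Handle: 28 x 22 mm (x, y), z = 10 to 84 mm, flat sides to grip; top of its cap at z = 90 mm. Below the collar: 9 mm stem to z = -52 mm, then the sprung tip. It must rise 70 mm to leave the stand.
- probe_end (a point): centre of the contact face of the sprung tip (8 mm foot), at probe z = -68 mm when the tip is fully out.
- probe_tip (a joint): how far the sprung tip is pushed into the stem, m: 0 fully out, 0.012 fully in. Its spring takes 0.7 N to start and 0.7 N for each further mm (about 5 N at halfway).
- timer: timer, white, 64 x 64 x 16 mm, a bystander lying on the worktop; origin under its centre
- marker: marker pen, 135 mm long, 16 mm thick, a bystander lying on the worktop; origin under its middle
- beaker: clear beaker, 69 mm wide, 85 mm tall, a bystander standing on the worktop; origin under its centre
Mind the look-alikes: they are no part of the job. Leave any yellow look-alike of the stand alone.

How it is judged:
On the way, in this order (a step that is already met when the one before it is completed fails the run):
1. the block sits flat on the heater's plate over both pins, let go and at rest (horizontal distance between block and heater_seat below 0.005 m and z of block in the frame of heater_seat between -0.003 and 0.0025 m and angle between block's own z axis and vertical below 0.04 rad and angle between the y axis of block and the y axis of heater, either way round below 0.1 rad and contact force between the fingers and block below 0.1 N and linear speed of block below 0.01 m/s), for 0.3 s.
2. the thermometer is in the gripper, clear of its stand (contact force between the fingers and probe above 1 N and height (world z) of probe_end above 0.09 m), for 0.2 s.
At the end, for the whole second after the job is handed in: Block flat on the plate over both pins (5 mm sideways, 2.5 mm in height), untouched by the fingers; thermometer still in the gripper, at rest, upright within 7 degrees, its tip on the block within 6.5 mm of the ring centre, pushed in 3 to 9.5 mm (1 to 12 N), touching neither stand nor heater (horizontal distance between block and heater_seat below 0.005 m and z of block in the frame of heater_seat between -0.003 and 0.0025 m and angle between block's own z axis and vertical below 0.04 rad and angle between the y axis of block and the y axis of heater, either way round below 0.1 rad and horizontal distance between probe_end and check_spot below 0.0065 m and z of probe_end in the frame of block between 0.043 and 0.048 m and value of joint probe_tip between 0.003 and 0.0095 m and angle between probe's own z axis and vertical below 0.12 rad and contact force between probe and block between 1 and 12 N and contact force between the fingers and probe above 1 N and contact force between the fingers and block below 0.5 N and contact force between probe and stand below 0.1 N and contact force between probe and heater below 0.1 N and linear speed of probe below 0.01 m/s); the arm keeps its last pose, push and grip.
It fails at once if the thermometer is pressed on the block with more than 18 N (contact force between probe and block above 18 N).
It fails at once if the timer is moved by more than 30 mm (distance of timer from where it was at the start of the episode above 0.03 m).
It fails at once if the marker is moved by more than 30 mm (distance of marker from where it was at the start of the episode above 0.03 m).
It fails at once if the beaker is moved by more than 30 mm (distance of beaker from where it was at the start of the episode above 0.03 m).
It also fails if it takes over 67 s, if anything falls off the work surface, if the arm or the gripper's body presses on something with over 40 N, if the wrist force passes 120 N, or if a joint passes its speed limit or range.

## Working session

There is one attempt and no reset: what is moved stays moved. The work goes in short steps, Python scripts to look and compute and a shell command to move; the robot and the scene stay as the last step left them, time stands still between calls to the robot, and variables do not carry over. Pictures are saved under pics/ and viewed, at most 10 in all, crops included, and the job is handed in when it is done.

```bash
ls; mkdir -p pics; cat > h.py <<'E'
import numpy as np, cv2
from workcell import status, optics, hand_in, env
from scipy.spatial.transform import Rotation as R
def q2R(q): return R.from_quat([q[1],q[2],q[3],q[0]]).as_matrix()
def shot(n):
    c=optics.read_camera(n); c['n']=n; return c
def save(c,name): cv2.imwrite('pics/'+name,c['frame'][:,:,::-1])
def K(c):
    f=200/np.tan(np.radians(c['vfov'])/2); return f
def rays(c,uv):
    uv=np.atleast_2d(np.float64(uv)); f=K(c)
    d=(uv-[c['cx'],c['cy']])/f; s=d.copy()
    for _ in range(20): s=d/(1+c['k1']*(s**2).sum(1,keepdims=True))
    return np.c_[s,np.ones(len(s))]
def att(c):
    a=np.array(c['attitude']); return a if a.shape==(3,3) else q2R(a)
def onplane(c,uv,z):
    d=rays(c,uv)@att(c).T; o=np.array(c['origin']); return o+d*((z-o[2])/d[:,2])[:,None]
def cloud(c):
    v,u=np.mgrid[0:400,0:640]; d=rays(c,np.c_[u.ravel(),v.ravel()])*c['depth'].reshape(-1,1)
    return (np.array(c['origin'])+d@att(c).T).reshape(400,640,3)
def proj(c,P):
    p=(np.atleast_2d(P)-np.array(c['origin']))@att(c); s=p[:,:2]/p[:,2:]
    return s*(1+c['k1']*(s**2).sum(1,keepdims=True))*K(c)+[c['cx'],c['cy']]
E
python3 - <<'E'
from h import *
for n in('side','top'):
    c=shot(n); save(c,n+'0.png'); print(n,c['vfov'],c['cx'],c['cy'],c['k1'],c['origin'],c['attitude'],(c['depth']>0).mean())
print(status.get_state(), env.tip_reach)
E
```

```text
pics
side 42.48655646850311 328.1476876378628 204.30094553499617 0.03809467504609219 [ 0.33382354 -0.89494406  0.86123941] [-0.42890912  0.89802508 -0.09094574  0.03628771] 0.99585546875
top 51.267941569791205 323.06385096564713 205.45161036300206 0.009621455548171218 [0.33443686 0.07345419 1.15664677] [-0.0527055   0.7108783  -0.69811058  0.0671996 ] 0.99605859375
{'clock': 0.1, 'joint_pos': array([ 1.06037338e+00,  3.13960666e-01,  4.51015791e-02,  1.30359370e+00,
       -1.83774445e-05,  1.43118195e+00]), 'qvel': array([-0.00066731, -0.00247134,  0.00170594,  0.00022682, -0.00052771,
       -0.00188199]), 'tau': array([ 3.46724541e-03, -4.81727099e+01,  2.99242973e+01,  1.27886931e-02,
       -6.99199632e-05,  5.67876711e-06]), 'tcp_pos': array([0.20822034, 0.5356216 , 0.30308149]), 'orientation': array([-2.55768813e-04,  1.84343835e-01,  9.82861468e-01, -7.87804078e-04]), 'wrist_force': array([-0.04282171, -0.95185325,  0.09649696]), 'ft_torque': array([-0.01789825,  0.00994833, -0.0523399 ]), 'grip_force': 0.0, 'finger_gap': 0.08580515616435487} 0.0726
```

View pics/top0.png

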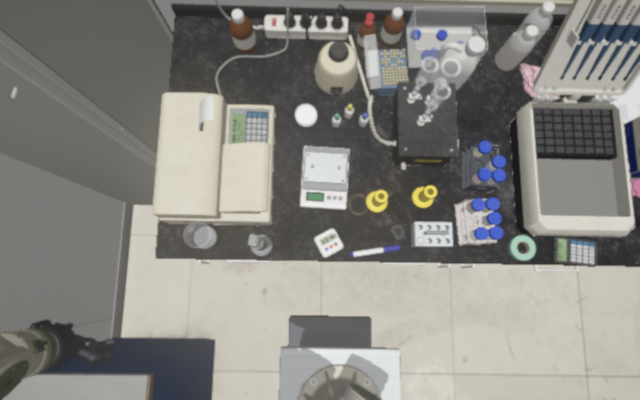

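View pics/side0.png

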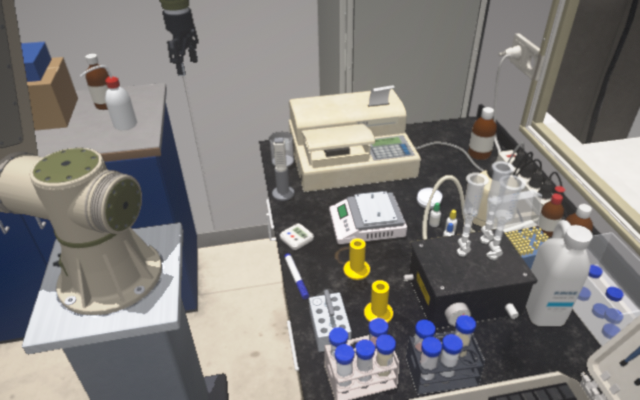

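The top view shows the heater at about (326,177), the block at (433,234), the timer at (328,242) and the marker at (376,251). The beaker is at (200,236), the grey stand probably at (262,244), and two yellow look-alikes at (377,201) and (424,196). I'll zoom in next.

```bash
python3 - <<'E'
from h import *
c=shot('top'); s=shot('side')
a=cv2.resize(c['frame'][140:265,180:465],None,fx=2.8,fy=2.8,interpolation=cv2.INTER_CUBIC)
b=cv2.resize(s['frame'][125:350,255:445],None,fx=2,fy=2,interpolation=cv2.INTER_CUBIC)
cv2.imwrite('pics/topc.png',a[:,:,::-1]);
b1=cv2.resize(s['frame'][125:215,255:415],None,fx=5,fy=5,interpolation=cv2.INTER_CUBIC)
cv2.imwrite('pics/sidec.png',b1[:,:,::-1]);
for n,q in(('top',c),('side',s)):
    P=cloud(q); np.save(n+'P.npy',P); np.save(n+'F.npy',q['frame'])
P=cloud(c)
for uv in [(433,234),(326,165),(326,185),(315,197),(262,244),(260,238),(200,236),(300,230),(377,196),(328,242),(376,251),(450,250)]: print(uv,P[uv[1],uv[0]].round(4))
E
```

```text
(433, 234) [ 0.4493 -0.234   0.0826]
(326, 165) [0.6355 0.0462 0.0553]
(326, 185) [0.5817 0.0451 0.0467]
(315, 197) [0.5499 0.0744 0.0356]
(262, 244) [0.4146 0.2067 0.0921]
(260, 238) [0.4256 0.2064 0.1383]
(200, 236) [0.4401 0.3881 0.0058]
(300, 230) [ 0.4625  0.1144 -0.0011]
(377, 196) [ 0.5468 -0.0886  0.0832]
(328, 242) [0.4292 0.0364 0.0142]
(376, 251) [ 0.407  -0.0955  0.0137]
(450, 250) [ 0.4141 -0.303   0.0027]
```

View pics/topc.png

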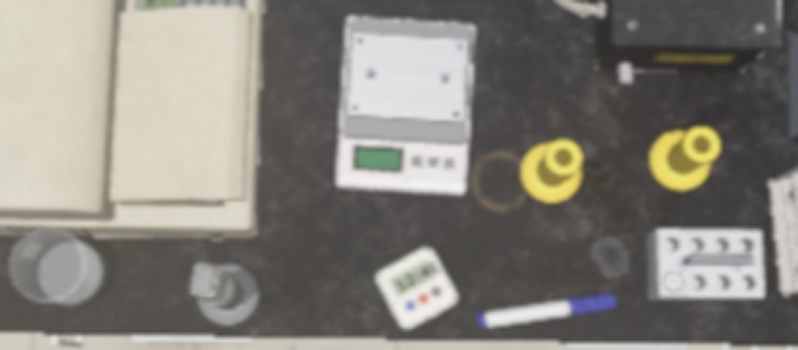

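View pics/sidec.png

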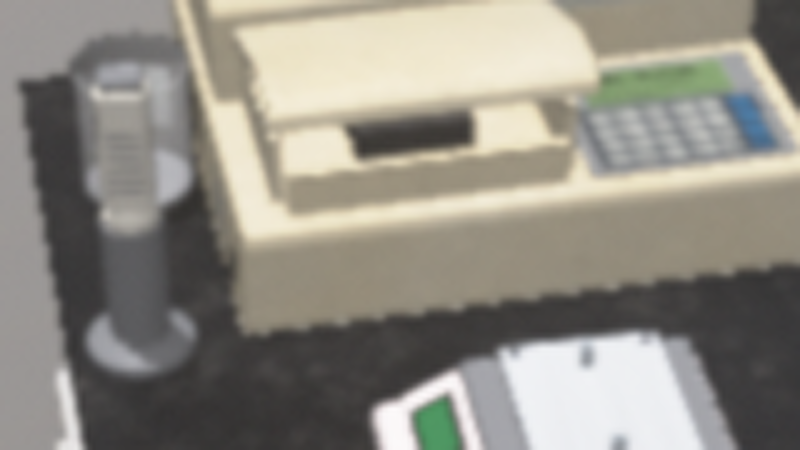

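The crops show the ring on the block's near-left corner at topc (674,282), so block yaw is about 0. The pins are at topc (371,73) and (446,78), with the panel towards the robot. The thermometer stands in the grey stand. Now I'll take accurate measurements.

```bash
python3 - <<'E'
from h import *
P=np.load('topP.npy');S=np.load('sideP.npy')
def box(M,x0,x1,y0,y1,z0,z1):
    return (M[...,0]>x0)&(M[...,0]<x1)&(M[...,1]>y0)&(M[...,1]<y1)&(M[...,2]>z0)&(M[...,2]<z1)
def rep(n,M,b):
    m=box(M,*b); p=M[m]; 
    if len(p)<5: print(n,len(p)); return
    r=cv2.minAreaRect(p[:,:2].astype(np.float32)*1000); print(n,len(p),'mean',p.mean(0).round(4),'z',np.percentile(p[:,2],[5,50,95]).round(4),'rect',np.round(r[0],1),np.round(r[1],1),round(r[2],1))
for nm,M in(('top',P),('side',S)):
    print(nm)
    rep('plate',M,(.54,.72,-.03,.12,.053,.066))
    rep('heater',M,(.50,.72,-.05,.14,.02,.066))
    rep('blocktop',M,(.38,.52,-.31,-.16,.040,.052))
    rep('bar',M,(.38,.52,-.31,-.16,.072,.092))
    rep('probe',M,(.35,.47,.15,.26,.100,.185))
    rep('cap',M,(.35,.47,.15,.26,.165,.185))
    rep('foot',M,(.35,.47,.15,.26,.004,.02))
E
python3 - <<'E'
from h import *
F=np.load('topF.npy')
# pins in top: dark local blobs on plate
g=cv2.cvtColor(F,cv2.COLOR_RGB2GRAY)
print(g[160:175,305:346])
E
```

```text
top
plate 1217 mean [0.6281 0.0475 0.0575] z [0.054  0.0575 0.0609] rect [627.7  47.7] [114.  114.9] 88.0
heater 2754 mean [0.6038 0.0486 0.0471] z [0.024  0.0506 0.06  ] rect [609.6  48. ] [128.7 173. ] 87.8
blocktop 666 mean [ 0.4535 -0.2437  0.0455] z [0.0417 0.0456 0.0492] rect [ 454.8 -246.1] [ 62.8 100.6] 1.2
bar 94 mean [ 0.4533 -0.2455  0.0838] z [0.0796 0.0837 0.0877] rect [ 453.4 -245.4] [ 8.3 60.9] 0.8
probe 152 mean [0.4172 0.2156 0.1602] z [0.1165 0.1687 0.1772] rect [418.7 218.8] [22.2 28.7] 80.5
cap 96 mean [0.4188 0.2182 0.1729] z [0.1662 0.1737 0.1779] rect [418.9 219.6] [20.9 27.3] 78.4
foot 213 mean [0.4168 0.2102 0.0094] z [0.0043 0.0095 0.014 ] rect [424.5 205.4] [ 88.1 107.3] 1.0
side
plate 1010 mean [0.6271 0.0425 0.0579] z [0.0549 0.058  0.0608] rect [628.2  46.9] [107.5 116.8] 0.3
heater 2762 mean [0.6048 0.0307 0.0452] z [0.0234 0.0491 0.0597] rect [607.9  46.7] [132.9 169.4] 87.8
blocktop 973 mean [ 0.4515 -0.2474  0.0461] z [0.0422 0.0464 0.049 ] rect [ 454.  -245.7] [ 64.7 103.8] 0.7
bar 143 mean [ 0.4536 -0.25    0.084 ] z [0.0806 0.0845 0.0869] rect [ 4
[... 2188 characters left out ...]
24 223 219 202]
 [211 223 225 225 226 225 225 225 225 225 225 225 225 225 225 224 224 224
  224 224 224 224 224 223 223 223 223 223 223 223 223 223 223 223 223 223
  223 223 223 219 201]
 [213 223 225 225 225 225 225 225 225 225 225 225 225 225 225 225 225 224
  224 224 224 224 223 223 223 223 223 222 222 222 223 223 223 222 222 222
  222 222 222 219 201]
 [219 224 225 225 225 224 224 224 224 224 224 224 224 224 224 224 224 224
  224 224 224 224 224 224 224 224 224 224 224 224 223 223 223 223 223 223
  223 223 223 221 205]
 [223 227 226 226 226 225 225 225 225 224 224 224 223 223 223 223 223 223
  223 223 223 223 223 223 223 222 223 223 223 223 223 223 223 223 223 224
  224 224 224 223 206]]
```

```bash
python3 - <<'E'
from h import *
for n in('top','side'):
    c=shot(n); g=cv2.cvtColor(c['frame'],cv2.COLOR_RGB2GRAY).astype(float)
    out=[]
    for y in(.0115+.072,.0115):
        u,v=proj(c,[.628,y,.065])[0].round().astype(int)
        w=g[v-6:v+7,u-6:u+7]; W=np.clip(np.median(w)-w-8,0,None); vv,uu=np.mgrid[v-6:v+7,u-6:u+7]
        uv=[(W*uu).sum()/W.sum(),(W*vv).sum()/W.sum()]; p=onplane(c,uv,.065)[0]; out.append(p); print(n,np.round(uv,2),p.round(4),(W>0).sum())
    a=out[0]-out[1]; print('mid',((out[0]+out[1])/2).round(4),'sep',np.hypot(*a[:2]),'yaw deg',np.degrees(np.arctan2(-a[0],a[1])))
E
```

```text
top [312.04 165.92] [0.6295 0.084  0.065 ] 20
top [340.01 167.85] [0.6258 0.0084 0.065 ] 27
mid [0.6276 0.0462 0.065 ] sep 0.07571569012136091 yaw deg -2.7867352597893857
side [370.69 190.74] [0.6311 0.1021 0.065 ] 76
side [378.36 214.02] [0.6255 0.0096 0.065 ] 26
mid [0.6283 0.0559 0.065 ] sep 0.09270162652129867 yaw deg -3.4788815431760995
```

```bash
python3 - <<'E'
from h import *
for n in('top','side'):
    c=shot(n); g=cv2.cvtColor(c['frame'],cv2.COLOR_RGB2GRAY).astype(float)
    out=[]
    for P in([.629,.083,.065],[.6255,.011,.065]):
        u,v=proj(c,P)[0].round().astype(int); r=4
        for _ in range(2):
            w=g[v-r:v+r+1,u-r:u+r+1]; W=np.clip(np.percentile(w,60)-w-12,0,None); vv,uu=np.mgrid[v-r:v+r+1,u-r:u+r+1]
            uv=[(W*uu).sum()/W.sum(),(W*vv).sum()/W.sum()]; u,v=np.round(uv).astype(int)
        p=onplane(c,uv,.065)[0]; out.append(p); print(n,np.round(uv,2),p.round(4),(W>0).sum())
        if n=='side': print(w.astype(int))
    a=out[0]-out[1]; print('mid',((out[0]+out[1])/2).round(4),'sep',np.hypot(*a[:2]),'yaw deg',np.degrees(np.arctan2(-a[0],a[1])))
E
```

```text
top [312.07 165.93] [0.6294 0.084  0.065 ] 16
top [338.56 167.51] [0.6266 0.0123 0.065 ] 14
mid [0.628  0.0481 0.065 ] sep 0.07169098806111415 yaw deg -2.254330139189954
side [371.86 189.58] [0.6352 0.1062 0.065 ] 46
[[ 63  63  62  62  62  62  61  59  61]
 [ 63  63  64  63  62  61  60  60  62]
 [ 63  64  64  63  63  63  63  64  66]
 [ 72  76  80  82  83  85  89  94 103]
 [117 127 140 143 146 151 160 168 175]
 [190 199 205 199 197 209 225 229 230]
 [233 234 225 199 185 204 231 238 239]
 [240 238 225 186 163 187 225 237 239]
 [241 238 223 178 155 181 223 237 239]]
side [378.4  214.05] [0.6255 0.0095 0.065 ] 22
[[240 240 239 238 236 236 236 237 238]
 [239 239 237 231 226 226 230 236 238]
 [239 238 231 213 191 193 216 232 237]
 [238 237 228 198 166 166 200 230 237]
 [238 236 224 184 153 159 199 231 236]
 [238 236 224 185 155 161 201 231 236]
 [238 237 229 209 191 193 216 233 236]
 [238 238 236 233 232 232 233 237 237]
 [237 238 238 239 239 240 239 238 238]]
mid [0.6304 0.0578 0.065 ] sep 0.09719590803692957 yaw deg -5.7398176256381
```

```bash
cat >> h.py <<'E'
def plan(x,y,z,psi):
    """remaining tool shift (units of 40 mm) and roll (units of 10 deg), at final roll; psi=angle of tool y in world"""
    s=status.get_state(); M=q2R(s['orientation']); p=np.array(s['tcp_pos'])
    cur=np.degrees(np.arctan2(M[1,1],M[0,1])); d=(psi-cur+90)%180-90
    a=np.radians(cur+d); ty=np.array([np.cos(a),np.sin(a),0]); tz=np.array([0,0,-1.]); tx=np.cross(ty,tz)
    e=np.array([x,y,z])-p
    print('t',round(s['clock'],2),'tcp',p.round(4),'psi',cur.round(2),'tilt',np.degrees(np.arccos(-M[2,2])).round(2),'gap',round(s['finger_gap'],4),'grip',round(s['grip_force'],1),'F',np.round(s['wrist_force'],1))
    print('units x,y,z',np.round([e@tx/.04,e@ty/.04,e@tz/.04],3),'roll',round(-d/10,3))
E
python3 -m handwheel '{"deltas":[[1,0,0,0,0.97],[1,0,0,0,0.97],[1,0,0,0,0.97],[1,0,0,0,0.97],[1,0,0,0,0.97],[1,0,0,0,0.97],[1,0,0,0,0.97],[1,-1,1,0,0],[1,-1,1,0,0],[1,-1,1,0,0],[1,-1,1,0,0],[1,-1,1,0,0],[1,-1,1,0,0],[1,-1,0,0,0],[1,-1,0,0,0],[1,-1,0,0,0],[1,-1,0,0,0],[1,-1,0,0,0],[1,-1,0,0,0],[1,-1,0,0,0]]}' 60
python3 -c "
from h import *
plan(.4537,-.2465,.0805+.054,.9)"
```

```text
clock: 2.9
tcp_pos: [0.456, 0.0183, 0.3041]
orientation: [0.0, 0.702, 0.712, 0.0]
wrist_force: [0.0, -0.8, 0.5]
finger_gap: 0.0856
grip_force: 0.0
t 2.9 tcp [0.456  0.0183 0.3041] psi 0.86 tilt 0.04 gap 0.0856 grip 0.0 F [ 0.  -0.8  0.5]
units x,y,z [-6.619 -0.162  4.24 ] roll -0.004
```

```bash
python3 -m handwheel '{"deltas":[[1,-1,0,0,0],[1,-1,0,0,0],[1,-1,0,0,0],[1,-1,0,0,0],[1,-1,0,0,0],[1,-1,0,0,0],[1,-0.62,-0.16,0,0],[1,0,0,1,0],[1,0,0,1,0],[1,0,0,1,0],[1,0,0,0.8,0],[1,0,0,0.44,0],[1,0,0,0,0]]}' 60
python3 -c "
from h import *
plan(.4537,-.2465,.0805+.054,.9)"
```

```text
clock: 4.53
tcp_pos: [0.4528, -0.2446, 0.133]
orientation: [-0.002, 0.702, 0.712, -0.0]
wrist_force: [0.6, 0.1, 0.6]
finger_gap: 0.0854
grip_force: 0.0
t 4.53 tcp [ 0.4528 -0.2446  0.133 ] psi 0.85 tilt 0.19 gap 0.0854 grip 0.0 F [0.6 0.1 0.6]
units x,y,z [-0.048  0.023 -0.038] roll -0.005
```

```bash
python3 -m handwheel '{"deltas":[[-1,-0.04,0.02,-0.03,0],[-1,0,0,0,0],[-1,0,0,0,0],[-1,0,0,0,0],[-1,0,0,0,0],[-1,0,0,0,0],[-1,0,0,0,0],[-1,0,0,0,0]]}' 90
python3 -m handwheel '{"deltas":[[-1,0,0,-0.3,0],[-1,0,0,-0.6,0],[-1,0,0,-0.8,0],[-1,0,0,-0.8,0],[-1,0,0,-0.5,0],[-1,0,0,0,0]]}'
python3 -c "
from h import *
plan(.6275,.0467,.30,-2.2)"
```

```text
clock: 5.52
tcp_pos: [0.4551, -0.247, 0.1359]
orientation: [0.001, 0.702, 0.712, 0.0]
wrist_force: [4.3, 1.5, 4.3]
finger_gap: 0.008
grip_force: 88.2
clock: 6.28
tcp_pos: [0.4541, -0.2471, 0.2561]
orientation: [0.0, 0.702, 0.712, -0.0]
wrist_force: [0.3, 0.3, -6.9]
finger_gap: 0.0078
grip_force: 88.1
t 6.28 tcp [ 0.4541 -0.2471  0.2561] psi 0.84 tilt 0.05 gap 0.0078 grip 88.1 F [ 0.3  0.3 -6.9]
units x,y,z [ 7.505  4.05  -1.098] roll 0.304
```

```bash
python3 -m handwheel '{"deltas":[[-1,0,0,0,0.3],[-1,0.7,0,0,0],[-1,1,0,0,0],[-1,1,0,0,0],[-1,1,0.3,0,0],[-1,1,0.8,0,0],[-1,0.8,0.8,0,0],[-1,0.8,0.8,0,0],[-1,0.7,0.8,0,0],[-1,0.5,0.55,0,0],[-1,0,0,0,0],[-1,0,0,0,0],[-1,0,0,0,0]]}'
python3 - <<'E'
from h import *
plan(.6275,.0467,.30,-2.2)
t=np.array(status.get_state()['tcp_pos'])
for n in('top','side'):
    c=shot(n); save(c,n+'1.png'); M=cloud(c)
    for nm,z in(('top',t[2]-.1345+.046),('bar',t[2]-.0495)):
        m=(abs(M[...,0]-t[0])<.07)&(abs(M[...,1]-t[1])<.08)&(abs(M[...,2]-z)<.006)
        p=M[m]; r=cv2.minAreaRect(p[:,:2].astype(np.float32)*1000)
        print(n,nm,len(p),np.round(r[0],1),np.round(r[1],1),round(r[2],1),np.median(p[:,2]).round(4),z.round(4))
E
```

```text
clock: 7.9
tcp_pos: [0.6265, 0.0462, 0.2546]
orientation: [-0.001, 0.721, 0.693, -0.001]
wrist_force: [-0.5, 0.6, -7.5]
finger_gap: 0.0078
grip_force: 88.3
t 7.9 tcp [0.6265 0.0462 0.2546] psi -2.2 tilt 0.14 gap 0.0078 grip 88.3 F [-0.5  0.6 -7.5]
units x,y,z [ 0.013  0.024 -1.135] roll 0.0
top top 0 [0. 0.] [0. 0.] 0.0 nan 0.1661
top bar 0 [0. 0.] [0. 0.] 0.0 nan 0.2051
side top 559 [625.1  46.3] [106.1  65.3] 87.9 0.1648 0.1661
side bar 100 [625.5  37.9] [29.9 41.2] 29.3 0.2041 0.2051
  return _methods._mean(a, axis=axis, dtype=dtype,
  ret = ret.dtype.type(ret / rcount)
```

```bash
python3 -m handwheel '{"deltas":[[-1,0,0.04,0.4,0],[-1,0,0,0.4,0],[-1,0,0,0.1,0],[-1,0,0,0.1,0],[-1,0,0,0.1,0],[-1,0,0,0.1,0],[-1,0,0,0,0]]}'
python3 - <<'E'
from h import *
plan(.628,.0467,.1935,-2.2)
s=status.get_state();print(s['ft_torque'])
c=shot('side'); M=cloud(c)
m=(abs(M[...,0]-.628)<.07)&(abs(M[...,1]-.047)<.08)&(abs(M[...,2]-(s['tcp_pos'][2]-.0885))<.006)
print(np.median(M[m][:,2])-.046)
cv2.imwrite('pics/side2.png',cv2.resize(c['frame'][125:245,310:470],None,fx=5,fy=5,interpolation=cv2.INTER_CUBIC)[:,:,::-1])
E
```

```text
clock: 8.88
tcp_pos: [0.6291, 0.0468, 0.2073]
orientation: [-0.0, 0.72, 0.694, -0.0]
wrist_force: [-0.0, 0.1, -6.4]
finger_gap: 0.0081
grip_force: 88.2
t 8.88 tcp [0.6291 0.0468 0.2073] psi -2.14 tilt 0.02 gap 0.0081 grip 88.2 F [-0.   0.1 -6.4]
units x,y,z [-0.004 -0.027  0.344] roll 0.006
[-0.08286454 -0.00859923  0.01070806]
0.07100559415007239
```

View pics/side2.png

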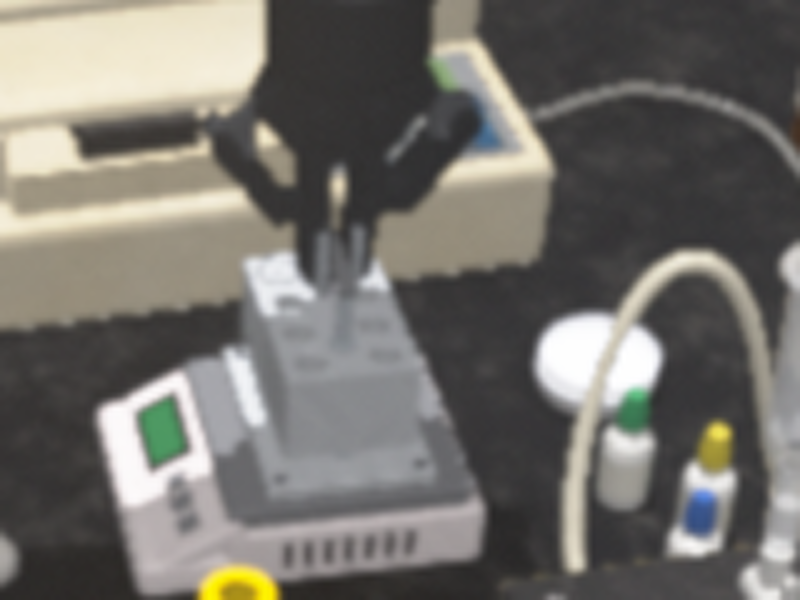

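The block hangs level over the plate, centred and lined up with it (its foot is around (350,440) in the crop). Its underside is about at pin-top height, so I'm lowering gently.

```bash
python3 -m handwheel '{"deltas":[[-1,0,-0.01,0.05,0],[-1,0,0,0.05,0],[-1,0,0,0.05,0],[-1,0,0,0,0]]}'
python3 -c "
from h import *
plan(.628,.0467,.1935,-2.2); print(status.get_state()['ft_torque'])"
```

```text
clock: 9.43
tcp_pos: [0.6287, 0.0468, 0.2012]
orientation: [-0.0, 0.72, 0.694, -0.0]
wrist_force: [-0.6, -0.7, -6.1]
finger_gap: 0.0079
grip_force: 88.2
t 9.43 tcp [0.6287 0.0468 0.2012] psi -2.14 tilt 0.02 gap 0.0079 grip 88.2 F [-0.6 -0.7 -6.1]
units x,y,z [-0.004 -0.017  0.193] roll 0.006
[0.01037943 0.02841899 0.03769444]
```

Almost no contact force, so the pins are entering. I'll continue.

```bash
python3 -m handwheel '{"deltas":[[-1,0,0,0.05,0],[-1,0,0,0.05,0],[-1,0,0,0.05,0],[-1,0,0,0.05,0],[-1,0,0,0,0]]}'
python3 -c "
from h import *
plan(.628,.0467,.1935,-2.2); print(status.get_state()['ft_torque'])"
```

```text
clock: 10.05
tcp_pos: [0.6291, 0.0468, 0.194]
orientation: [0.0, 0.72, 0.694, 0.0]
wrist_force: [0.2, 0.5, -4.1]
finger_gap: 0.0081
grip_force: 88.7
t 10.05 tcp [0.6291 0.0468 0.194 ] psi -2.15 tilt 0.06 gap 0.0081 grip 88.7 F [ 0.2  0.5 -4.1]
units x,y,z [-0.003 -0.027  0.012] roll 0.005
[-0.0595624   0.0179244  -0.01534349]
```

```bash
python3 -m handwheel '{"deltas":[[-1,0,0,0.03,0],[-1,0,0,0.02,0],[-1,0,0,0,0]]}'
python3 -c "
from h import *
plan(.628,.0467,.1935,-2.2); print(status.get_state()['ft_torque'])"
```

```text
clock: 10.42
tcp_pos: [0.6291, 0.0468, 0.1939]
orientation: [0.001, 0.72, 0.694, 0.001]
wrist_force: [-4.0, -0.4, 7.7]
finger_gap: 0.0082
grip_force: 90.2
t 10.43 tcp [0.6291 0.0468 0.1939] psi -2.14 tilt 0.15 gap 0.0082 grip 90.2 F [-4.  -0.4  7.7]
units x,y,z [-0.004 -0.027  0.011] roll 0.006
[ 0.00939443  0.8839865  -0.0424896 ]
```

```bash
python3 -m handwheel '{"deltas":[[0.3,0,0,0,0],[0.3,0,0,0,0],[0.3,0,0,0,0],[0.3,0,0,0,0],[0.3,0,0,-0.5,0],[0.3,0,0,-1,0],[0.3,0,0,-1,0],[0.3,0,0,-0.5,0],[0.3,0,0,0,0]]}'
python3 - <<'E'
from h import *
plan(.4185,.2175,.30,-2.2)
for n in ('top','side'):
    c=shot(n); M=cloud(c)
    for nm,z in(('top',.104),('bar',.143)):
        m=(abs(M[...,0]-.628)<.07)&(abs(M[...,1]-.047)<.08)&(abs(M[...,2]-z)<.006)
        p=M[m]
        if len(p)<5: print(n,nm,'hidden'); continue
        r=cv2.minAreaRect(p[:,:2].astype(np.float32)*1000); print(n,nm,len(p),np.round(r[0],1),np.round(r[1],1),round(r[2],1),np.median(p[:,2]).round(4))
E
```

```text
clock: 11.55
tcp_pos: [0.6297, 0.0468, 0.3134]
orientation: [0.001, 0.72, 0.694, 0.001]
wrist_force: [-1.4, -0.4, -0.3]
finger_gap: 0.0554
grip_force: 0.0
t 11.55 tcp [0.6297 0.0468 0.3134] psi -2.14 tilt 0.23 gap 0.0554 grip 0.0 F [-1.4 -0.4 -0.3]
units x,y,z [ 4.062 -5.439  0.334] roll 0.006
top top hidden
top bar hidden
side top 621 [627.2  46. ] [105.7  64.7] 87.8 0.1037
side bar 78 [627.2  43.4] [64.5 10.1] 87.6 0.1422
```

```bash
python3 - <<'E'
from h import *
plan(.4187,.2172,.30,-9.5)
P=np.load('topP.npy');S=np.load('sideP.npy')
for M in(P,S):
    q=M.reshape(-1,3); 
    for x0,x1,y0,y1 in((.40,.47,.23,.32),(.44,.5,.13,.3),(.5,.56,.1,.3),(.47,.7,.15,.3)):
        m=(q[:,0]>x0)&(q[:,0]<x1)&(q[:,1]>y0)&(q[:,1]<y1); print((x0,x1,y0,y1),np.percentile(q[m][:,2],[50,99]).round(3) if m.any() else None)
E
```

```text
t 11.65 tcp [0.6286 0.0468 0.3105] psi -2.14 tilt 0.05 gap 0.0556 grip 0.0 F [ 1.5 -0.3 -0.5]
units x,y,z [ 3.335 -5.879  0.263] roll 0.736
(0.4, 0.47, 0.23, 0.32) [-0.     0.011]
(0.44, 0.5, 0.13, 0.3) [0.003 0.162]
(0.5, 0.56, 0.1, 0.3) [0.146 0.164]
(0.47, 0.7, 0.15, 0.3) [0.145 0.164]
(0.4, 0.47, 0.23, 0.32) [0.    0.005]
(0.44, 0.5, 0.13, 0.3) [0.019 0.162]
(0.5, 0.56, 0.1, 0.3) [0.081 0.163]
(0.47, 0.7, 0.15, 0.3) [0.084 0.163]
```

```bash
python3 -m handwheel '{"deltas":[[0.6,0,0,0,-0.92],[0.6,0,0,0,-0.92],[0.6,0,0,0,-0.92],[0.6,0,0,0,-0.92],[0.6,0,0,0,-0.92],[0.6,0,0,0,-0.92],[0.6,0,0,0,-0.92],[0.6,0,0,0,-0.92],[0.6,0,0,0,-0.92],[0.6,0,0,0,0]]}'
python3 -c "
from h import *
plan(.4187,.2172,.30,80.5)"
```

```text
clock: 12.9
tcp_pos: [0.6282, 0.0468, 0.3096]
orientation: [-0.002, 0.082, 0.997, -0.0]
wrist_force: [-0.1, 1.3, -0.3]
finger_gap: 0.0686
grip_force: 0.0
t 12.9 tcp [0.6282 0.0468 0.3096] psi 80.56 tilt 0.17 gap 0.0686 grip 0.0 F [-0.1  1.3 -0.3]
units x,y,z [5.87  3.337 0.24 ] roll 0.006
```

```bash
python3 -m handwheel '{"deltas":[[0.6,0.5,0.1,0,0],[0.6,1,0.4,0,0],[0.6,1,0.6,0,0],[0.6,1,0.7,0,0],[0.6,1,0.7,0,0],[0.6,0.9,0.5,0.1,0],[0.6,0.47,0.34,0.14,0],[0.6,0,0,0,0],[0.6,0,0,0,0]]}'
python3 - <<'E'
from h import *
plan(.4187,.2172,.186,80.5)
for n in ('top','side'):
    c=shot(n); M=cloud(c); save(c,n+'3.png')
    for nm,z,o in(('top',.104,(.628,.047)),('bar',.143,(.628,.047)),('probe',.145,(.4187,.2172))):
        m=(abs(M[...,0]-o[0])<.06)&(abs(M[...,1]-o[1])<.08)&(abs(M[...,2]-z)<(.03 if nm=='probe' else .006))
        p=M[m]
        if len(p)<5: print(n,nm,'hidden'); continue
        r=cv2.minAreaRect(p[:,:2].astype(np.float32)*1000); print(n,nm,len(p),np.round(r[0],1),np.round(r[1],1),round(r[2],1),np.median(p[:,2]).round(4))
E
```

```text
clock: 14.02
tcp_pos: [0.4192, 0.2165, 0.3017]
orientation: [0.0, 0.082, 0.997, -0.0]
wrist_force: [0.2, -0.3, 0.4]
finger_gap: 0.0683
grip_force: 0.0
t 14.03 tcp [0.4192 0.2165 0.3017] psi 80.57 tilt 0.01 gap 0.0683 grip 0.0 F [ 0.2 -0.3  0.4]
units x,y,z [0.014 0.014 2.892] roll 0.007
top top 697 [627.9  47.2] [100.   65.7] 87.7 0.1036
top bar 96 [627.8  47.2] [58.5 10.3] 87.8 0.1419
top probe 14 [405.3 216.3] [ 2.2 11.9] 12.1 0.1483
side top 618 [627.5  46.7] [106.4  65. ] 87.7 0.1039
side bar 77 [626.8  45.6] [61.9 10.7] 86.2 0.1422
side probe 241 [417.9 215.3] [23.5 28.9] 73.3 0.1472
```

```bash
python3 -m handwheel '{"deltas":[[0.6,0,0,0.6,0],[0.6,0,0,0.8,0],[0.6,0,0,0.8,0],[0.6,0,0,0.5,0],[0.6,0,0,0.2,0],[0.6,0,0,0,0]]}' 40
python3 -c "
from h import *
plan(.4187,.2172,.186,80.5)"
python3 -m handwheel '{"deltas":[[-1,0,0,0,0],[-1,0,0,0,0],[-1,0,0,0,0],[-1,0,0,0,0],[-1,0,0,0,0],[-1,0,0,0,0],[-1,0,0,0,0]]}' 40
python3 -c "
from h import *
plan(.4187,.2172,.30,80.5)"
```

```text
clock: 14.88
tcp_pos: [0.4192, 0.2164, 0.1858]
orientation: [-0.0, 0.082, 0.997, -0.0]
wrist_force: [-0.2, 0.4, -0.8]
finger_gap: 0.0679
grip_force: 0.0
t 14.88 tcp [0.4192 0.2164 0.1858] psi 80.59 tilt 0.03 gap 0.0679 grip 0.0 F [-0.2  0.4 -0.8]
units x,y,z [ 0.015  0.018 -0.005] roll 0.009
clock: 15.75
tcp_pos: [0.4192, 0.217, 0.1865]
orientation: [0.001, 0.081, 0.997, 0.0]
wrist_force: [0.2, 0.8, 5.8]
finger_gap: 0.0216
grip_force: 43.1
t 15.75 tcp [0.4192 0.217  0.1865] psi 80.66 tilt 0.08 gap 0.0216 grip 43.1 F [0.2 0.8 5.8]
units x,y,z [ 1.300e-02  2.000e-03 -2.837e+00] roll 0.016
```

```bash
python3 -m handwheel '{"deltas":[[-1,0,0,-0.2,0],[-1,0,0,-0.5,0],[-1,0,0,-0.8,0],[-1,0,0,-0.8,0],[-1,0,0,-0.8,0],[-1,0,0,-0.7,0],[-1,0,0,-0.4,0],[-1,0,0,-0.1,0],[-1,0,0,0,0],[-1,0,0,0,0]]}' 60
python3 - <<'E'
from h import *
plan(.6112,.0837,.346,80.5)
c=shot('side'); save(c,'side4.png')
cv2.imwrite('pics/side4c.png',cv2.resize(c['frame'][40:220,240:400],None,fx=3.3,fy=3.3,interpolation=cv2.INTER_CUBIC)[:,:,::-1])
E
```

```text
clock: 17.0
tcp_pos: [0.4184, 0.2166, 0.3569]
orientation: [-0.001, 0.081, 0.997, -0.0]
wrist_force: [-0.5, 0.1, -1.9]
finger_gap: 0.0218
grip_force: 59.6
t 17.0 tcp [0.4184 0.2166 0.3569] psi 80.65 tilt 0.11 gap 0.0218 grip 59.6 F [-0.5  0.1 -1.9]
units x,y,z [-5.303 -2.482  0.272] roll 0.015
```

View pics/side4c.png

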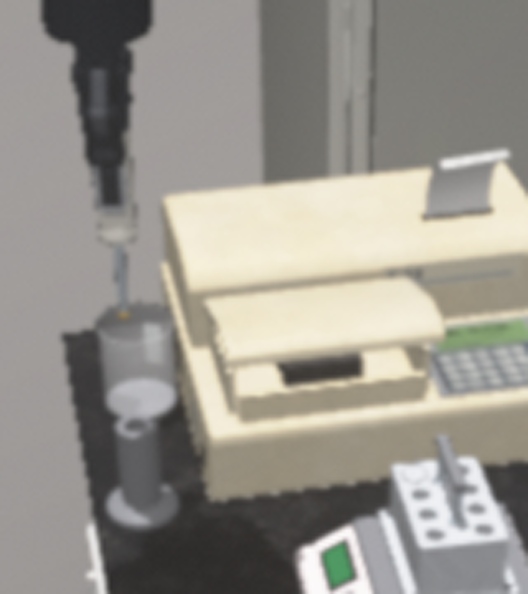

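The thermometer hangs upright, clear of the stand, with its tip at crop (123,315). The block is seated and its ring is visible at crop (418,475). I'm moving over the ring.

```bash
python3 -m handwheel '{"deltas":[[-1,0,-0.4,0,0],[-1,-0.3,-0.7,0,0],[-1,-0.6,-0.7,0,0],[-1,-0.8,-0.5,0,0],[-1,-0.8,-0.18,0,0],[-1,-0.8,0,0,0],[-1,-0.8,0,0,0],[-1,-0.7,0,0,0],[-1,-0.4,0,0,0],[-1,-0.1,0,0,0],[-1,0,0,0.5,0],[-1,0,0,0.3,0],[-1,0,0,0,0],[-1,0,0,0,0]]}' 60
python3 - <<'E'
from h import *
plan(.6112,.0837,.346,80.5)
t=np.array(status.get_state()['tcp_pos'])
for n in('side','top'):
    c=shot(n); save(c,n+'5.png'); f=c['frame']
    for k,P in(('tip',[t[0],t[1],t[2]-.101-.068]),('spot',[.6112,.0837,.104])): print(n,k,proj(c,P).round(1))
    if n=='side':
        cv2.imwrite('pics/side5c.png',cv2.resize(f[100:220,310:430],None,fx=5,fy=5,interpolation=cv2.INTER_CUBIC)[:,:,::-1])
E
```

```text
clock: 18.8
tcp_pos: [0.6117, 0.0845, 0.3266]
orientation: [0.0, 0.081, 0.997, 0.0]
wrist_force: [0.2, -0.2, -2.0]
finger_gap: 0.0213
grip_force: 59.6
t 18.8 tcp [0.6117 0.0845 0.3266] psi 80.66 tilt 0.04 gap 0.0213 grip 59.6 F [ 0.2 -0.2 -2. ]
units x,y,z [ 0.01  -0.021 -0.486] roll 0.016
side tip [[366.3 165.5]]
side spot [[365.4 183.6]]
top tip [[311.6 163.1]]
top spot [[312.  168.8]]
```

View pics/side5c.png

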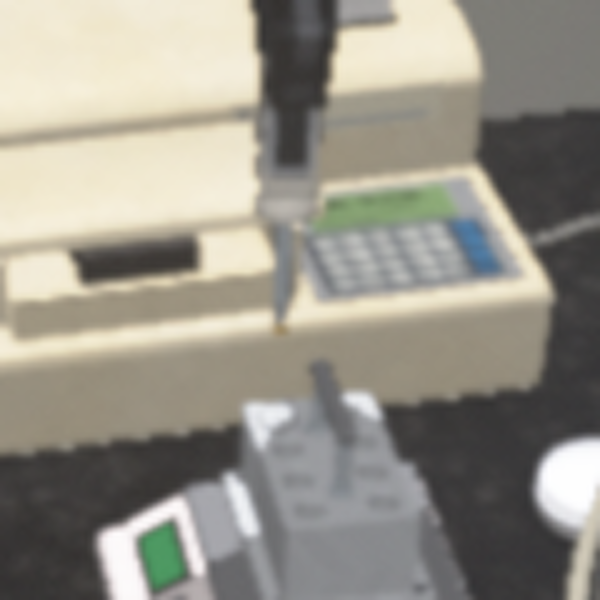

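The tip is at crop (281,328), i.e. full (366.2,165.6), which matches the prediction of (366.3,165.5) and sits over the ring. Lowering now.

```bash
python3 -m handwheel '{"deltas":[[-1,0,-0.02,0.4,0],[-1,0,0,0.4,0],[-1,0,0,0.2,0],[-1,0,0,0.1,0],[-1,0,0,0,0],[-1,0,0,0,0]]}'
python3 - <<'E'
from h import *
plan(.6112,.0837,.268,80.5)
t=np.array(status.get_state()['tcp_pos'])
c=shot('side'); f=c['frame']
for k,P in(('tip',[t[0],t[1],t[2]-.1695]),('spot',[.6112,.0837,.104])): print(k,proj(c,P).round(1))
cv2.imwrite('pics/side6c.png',cv2.resize(f[150:210,340:400],None,fx=10,fy=10,interpolation=cv2.INTER_CUBIC)[:,:,::-1])
E
```

```text
clock: 19.65
tcp_pos: [0.612, 0.0837, 0.2824]
orientation: [0.0, 0.081, 0.997, 0.0]
wrist_force: [0.2, -0.2, -0.9]
finger_gap: 0.0212
grip_force: 59.6
t 19.65 tcp [0.612  0.0837 0.2824] psi 80.66 tilt 0.06 gap 0.0212 grip 59.6 F [ 0.2 -0.2 -0.9]
units x,y,z [ 0.021 -0.003  0.361] roll 0.016
tip [[365.8 180.7]]
spot [[365.4 183.6]]
```

View pics/side6c.png

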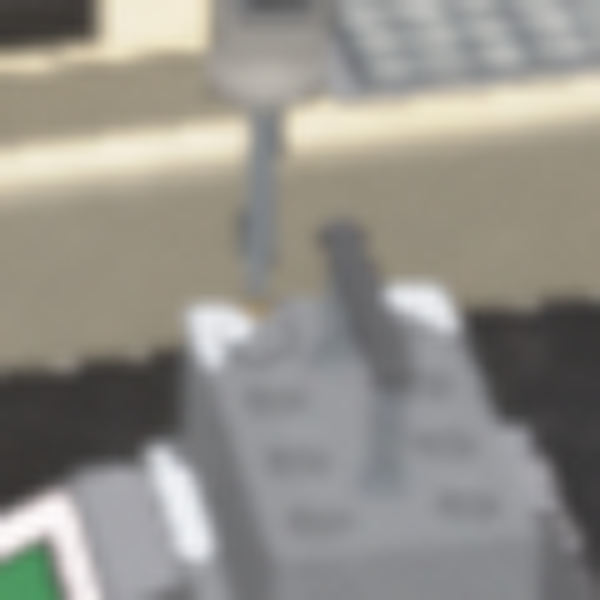

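The tip at crop (257,308) is just above the ring at about (265,340), as predicted. I'll press down in small steps.

```bash
python3 -m handwheel '{"deltas":[[-1,0,0,0.1,0],[-1,0,0,0.1,0],[-1,0,0,0.05,0],[-1,0,0,0,0],[-1,0,0,0,0],[-1,0,0,0,0]]}'
python3 - <<'E'
from h import *
for _ in range(5):
    s=status.get_state(); print(s['tcp_pos'].round(4),s['wrist_force'].round(2),s['ft_torque'].round(2)); optics.read_camera('side')
E
```

```text
clock: 20.45
tcp_pos: [0.6118, 0.0837, 0.2721]
orientation: [0.0, 0.081, 0.997, 0.0]
wrist_force: [0.7, 0.3, 0.5]
finger_gap: 0.0217
grip_force: 59.7
[0.6118 0.0837 0.2721] [0.69 0.26 0.53] [-0.02  0.03 -0.01]
[0.6118 0.0837 0.2721] [-0.79 -0.33  0.54] [-0.06  0.02 -0.01]
[0.6118 0.0837 0.2721] [ 0.84  1.04 -0.7 ] [0.02 0.03 0.03]
[0.6118 0.0837 0.272 ] [-0.46  0.24  0.32] [0.02 0.02 0.02]
[0.6118 0.0837 0.272 ] [-0.17  0.06  0.12] [0.01 0.02 0.02]
```

```bash
python3 -m handwheel '{"deltas":[[-1,0,0,0.04,0],[-1,0,0,0.04,0],[-1,0,0,0.03,0],[-1,0,0,0,0],[-1,0,0,0,0],[-1,0,0,0,0],[-1,0,0,0,0]]}'
python3 - <<'E'
from h import *
F=[]
for i in range(8):
    s=status.get_state(); F.append(s['wrist_force']); c=optics.read_camera('side')
print(s['tcp_pos'].round(4),np.mean(F,0).round(2),s['ft_torque'].round(2),abs(s['qvel']).max(),s['grip_force'])
plan(.6112,.0837,.268,80.5)
cv2.imwrite('pics/side7c.png',cv2.resize(c['frame'][150:210,340:400],None,fx=10,fy=10,interpolation=cv2.INTER_CUBIC)[:,:,::-1])
M=cloud(c)
m=(abs(M[...,0]-.628)<.06)&(abs(M[...,1]-.047)<.07)&(abs(M[...,2]-.104)<.006)
r=cv2.minAreaRect(M[m][:,:2].astype(np.float32)*1000); print(np.round(r[0],1),round(r[2],1),np.median(M[m][:,2]))
E
```

```text
clock: 21.58
tcp_pos: [0.6118, 0.0837, 0.2676]
orientation: [0.0, 0.081, 0.997, 0.0]
wrist_force: [-0.1, -0.2, 3.8]
finger_gap: 0.0213
grip_force: 60.1
[0.6118 0.0837 0.2675] [-0.3   0.2   3.46] [-0.    0.08  0.06] 0.001613349880693572 60.103830099105835
t 21.98 tcp [0.6118 0.0837 0.2675] psi 80.66 tilt 0.01 gap 0.0211 grip 60.1 F [-0.7  0.3  3.5]
units x,y,z [ 0.015 -0.002 -0.012] roll 0.016
[628.   46.2] 87.3 0.10386753585658426
```

View pics/side7c.png

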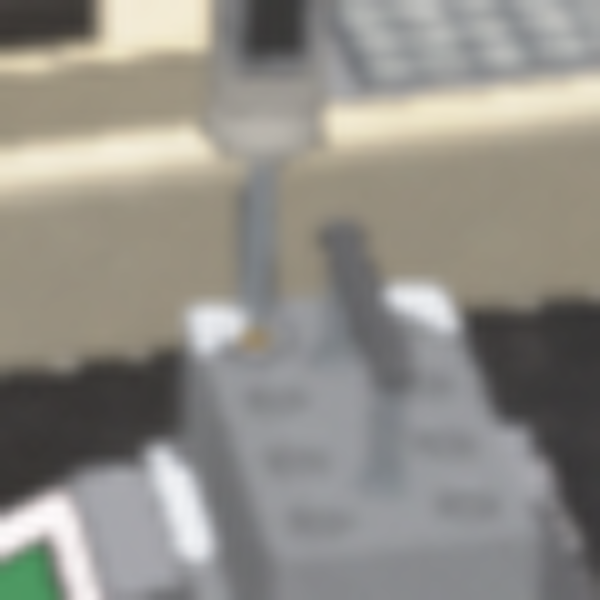

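The tip rests at crop (254,338), i.e. full (365.4,183.8), against the predicted ring centre (365.4,183.6). It presses with about 5 N, so the tip is about halfway in. Handing in.

```bash
python3 -c "
from workcell import hand_in
print(hand_in())"
```

```text
the job is handed in; nothing more can be done
None
```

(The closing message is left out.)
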